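# Press a bush home with the sprung bench press

## Robot

A 6-joint arm with a two-finger parallel gripper is mounted at the origin on a cart in front of the work surface, level with it; the furniture and walls round the work are solid. World frame = base frame: x ahead of the robot, y to its left, z up, the work surface at z = 0. Lengths are in mm, angles in rad, forces in N, time in s.
With the tool pointing down it reaches from about 350 to 875 mm from the base axis. Payload 4.2 kg.
Tool frame: the origin (TCP) lies at the very end of the fingers, on their centre line; the grasp point (between the pads) lies arm.grip_point_offset behind it (arm.grip_point_offset is the distance from the TCP to the grasp point, in mm); z points along the fingers, y is the line along which they close (so a half turn about z gives the same grasp; the last joint's range is limited). The gripper opens to 85 mm and grips with 20 to 120 N. Pads are 22 mm wide; open, the fingers measure 114 mm over their backs; the gripper's body (76 mm by 85 mm) begins 54 mm behind the grasp point. The pads swing forward as they close: fully open they stand 13 mm farther back than shut.
Start: joints at [-0.922, 0.385, 0.008, 0, -1.194, -0.259], TCP at [237.515, -578.088, 231.312] pointing down, gripper open.
Joint ranges: [-3.14, 3.14], [-1.21, 2.06], [-1.07, 1.41], [-3.16, 2.05], [-2.99, -0.16], [-3.1, 3.1]. Speed limits (rad/s): [2.79, 2.79, 3.14, 3.14, 3.14, 3.14].

## Interface

Orientations are given as a unit quaternion [x, y, z, w].
In Python, from bench import arm, cams, ticket gives the robot as it stands.
- The arm moves only by the tool servo_tool, never from a script. Its argument "commands" is a list that holds one entry, the list of rows, each a list of 7 numbers: the closure in counts, from 0 (fully open) to 255 (shut), then the shift along the tool's x, y, z in m, then the turn, a rotation vector about the tool's x, y, z in degrees. In form: [[[grip, x, y, z, ax, ay, az], ...]]. A call has 1 to 10 rows; each row shifts and turns the commanded pose from where the row before left it, along the tool's axes as they then stand; what a row does not reach is not made up. A row lasts 1/12 s, in which the tool goes at most 41.7 mm and 7.16 degrees, less where a joint would pass 70% of its speed; a pose out of reach is approached as far as the arm can. A call with a gripper value outside its range is refused whole. The fingers move at their own pace and stop on an object; the grip force is fixed at half the most. Time passes only in rows, so rows that do not move let the fingers close. It gives the time, the measured TCP pose, the force, the opening and the grip force at its end, in the units of the state.
- arm.read_state(): the state, without advancing time (a new reading comes with each control period).
- cams.get_image(name): name is "scene" or "side" or "wrist"; returns a dict with "frame" (384x512x3 uint8, blue, green, red), "K" (3x3 intrinsics, pixels), "k1" (the pictures are not rectified: a ray, as slopes to the right and down, at radius r is drawn at 1 + k1 r^2 times it, then the intrinsics apply), "T" (4x4, takes a point from camera to world coordinates). Camera axes: x right, y up, looking along -z (the intrinsics and any distortion apply to the point x, -y, -z); pixel columns grow to the right and rows downward; lengths in mm; the calibration is good to about 2 mm. A picture is of the moment at which its call begins. There is no depth.
- ticket.job_done(): hands the job in; it is judged then, once.
The state is a dict: "clock": time; "joints": joint angles; "joint_vel": joint speeds; "joint_efforts": joint torques, N m; "position": TCP position; "ee_rot": TCP orientation; "contact_force": force on the tool from outside, world axes, zero at the start; "wrist_torque": the same for the moment, N m; "gripper_width": finger opening in mm; "grasp_force": force on a finger pad.
Only numpy, scipy, OpenCV 4.12 (cv2) and the standard library are available. Lean on these libraries where they do the work, as an engineer would, in place of code of your own. Each camera call takes 0.05 s, during which the arm holds its last target. There are 200 camera calls.

## Task

Pull the red-handled lever of the bench press all the way down so that the ram pushes the brass bush fully home, flush with its housing, and keep it pressed down for about a second. Then ease the lever slowly all the way back up to its rest, keeping hold of it so that the spring does not throw it back, and let go. Leave the oil bottle, the pressure gauge and the screwdriver alone.

Things in the scene. Friction and masses are not known exactly. Their poses are not given: they have to be found in the camera images.
- press: green bench arbor press fixed to the bench: foot 210 x 130 x 25 mm, head 150 x 70 mm reaching from 150 to 240 mm above the bench, ram top at about 275 mm. Origin on the bench top, straight below the pinion axis. Its x axis points to the back of the press (away from the lever's grip), its y axis to the left, parallel to the lever's hinge axis, z up
- lever_hinge (a point): point on the hinge axis of the lever, in the lever's plane of swing, 200 mm above the bench, on the right side (-y of the press) of the head. The lever swings about the press's y axis, its grip on the -x side
- lever_grip (a point): middle of the round red grip of the lever, on its centre line, 230 mm from the hinge. The grip is 25 mm thick and 120 mm long (165 to 285 mm from the hinge), the steel rod before it 14 mm thick. At rest the grip stands 310 mm above the bench, with the bush home about 98 mm. This point moves with the lever; pinch the grip across its thickness, along the press's y
- lever (a joint): lever angle in rad: 0 = up at its rest stop, the lever rising 0.50 rad (29 deg) above level towards the robot side; grows as the grip is pulled down; the bush is home at about 0.96 (lever 0.46 rad below level). End stop 1.05. A spring pushes it back up: about 3 N at the grip at the top, 8 N at the bottom, 5 to 7 N more while the bush moves
- bush (a joint): how far the brass bush has been pressed in, in m: 0 = 14 mm proud of the housing, 0.014 = fully home, flush. It starts between 0 and 0.005 and stays where it is pressed
- bush_top (a point): centre of the top face of the brass bush (34 mm outside) under the ram, in the square aluminium housing (74 x 74 mm, top 70 mm above the bench)
- oil_bottle: amber oil bottle with a red spout, 58 mm across, 180 mm tall, standing upright; origin at the centre of its underside
- gauge: black pressure gauge with a brass stem, 95 x 63 x 34 mm, lying on the bench; origin at the centre of its underside
- screwdriver: flat-blade screwdriver with a red handle, 196 mm long and 30 mm thick, lying on the bench along its own y axis; origin at the centre of its underside

How it is judged:
By the outcome, as a careful person would: the job done as asked, in the order asked, and still so for the second after the job is handed in, with the robot touching nothing.
It also fails if it takes over 48 s, if anything falls off the work surface, if the arm or the gripper's body presses on something with over 40 N, if the wrist force passes 120 N, or if a joint passes its speed limit or range.

## Working session

There is one attempt and no reset: what is moved stays moved. The work goes in short steps, Python scripts to look and compute and a tool call to move; the robot and the scene stay as the last step left them, time stands still between calls to the robot, and variables do not carry over. Pictures are saved under pics/ and viewed, at most 10 in all, crops included, and the job is handed in when it is done.

Besides the shell and the picture viewer there is one more tool, called as name([rows], argument=value, ...), one row to a line, values as JSON. servo_tool: Moves the arm, as the interface text tells. Its arguments: {"type":"object","properties":{"commands":{"type":"array","items":{"type":"array","items":{"type":"array","items":{"type":"number"}}}}},"required":["commands"]}

```bash
mkdir -p pics; ls; cat > h.py <<'E'
import numpy as np, cv2
from scipy.spatial.transform import Rotation as R
from bench import arm, cams, ticket
def ray(im,u,v):
    K,k1,T=np.array(im["K"]),im["k1"],np.array(im["T"])
    d=np.array([(u-K[0,2])/K[0,0],(v-K[1,2])/K[1,1]]); s=d.copy()
    for _ in range(20): s=d/(1+k1*(s@s))
    w=T[:3,:3]@np.array([s[0],-s[1],-1]); return T[:3,3],w/np.linalg.norm(w)
def onz(im,u,v,z):
    o,d=ray(im,u,v); return o+d*(z-o[2])/d[2]
def proj(im,p):
    K,k1,T=np.array(im["K"]),im["k1"],np.array(im["T"])
    c=T[:3,:3].T@(np.array(p)-T[:3,3]); s=np.array([c[0],-c[1]])/-c[2]; s=s*(1+k1*(s@s))
    return K[0,0]*s[0]+K[0,2],K[1,1]*s[1]+K[1,2]
def tri(a,b):
    (o1,d1),(o2,d2)=a,b
    t=np.linalg.lstsq(np.c_[d1,-d2],o2-o1,rcond=None)[0]
    p,q=o1+d1*t[0],o2+d2*t[1]; return (p+q)/2,np.linalg.norm(p-q)
E
python3 - <<'E'
from h import *
for n in("scene","side"):
    im=cams.get_image(n); cv2.imwrite(f"pics/{n}1.png",im["frame"]); print(n,np.round(im["T"],3).tolist())
s=arm.read_state();print(s,arm.grip_point_offset)
E
```

```text
pics
scene [[-0.879, 0.215, -0.425, -20.289], [-0.476, -0.389, 0.788, 1064.337], [0.004, 0.896, 0.445, 839.811], [0.0, 0.0, 0.0, 1.0]]
side [[0.471, 0.731, -0.494, -62.503], [-0.882, 0.381, -0.277, -462.633], [-0.014, 0.566, 0.824, 1294.647], [0.0, 0.0, 0.0, 1.0]]
{'clock': 0.1, 'joints': array([-9.22383795e-01,  3.85518856e-01,  6.76640250e-03, -4.35349655e-04,
       -1.19399325e+00, -2.58590661e-01]), 'joint_vel': array([ 0.00213623, -0.00185456,  0.00348676,  0.002377  , -0.00061303,
        0.00037159]), 'joint_efforts': array([-1.59988963e-04, -3.93321490e+01,  1.88930315e+01,  4.19796064e+00,
       -2.59462860e-03,  6.57205277e-07]), 'position': array([ 237.33098264, -577.6286651 ,  230.30878409]), 'ee_rot': array([-1.93600291e-01,  9.81079985e-01,  9.64807453e-04, -2.45151936e-04]), 'contact_force': array([-0.10776437, -0.6586244 , -0.88157192]), 'wrist_torque': array([ 0.05624666, -0.00445608, -0.02344789]), 'grasp_force': 0.0, 'gripper_width': 85.3558254263291} 18.700000000000003
```

View pics/scene1.png

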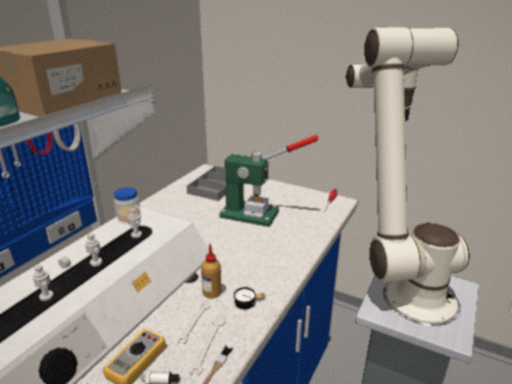

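View pics/side1.png

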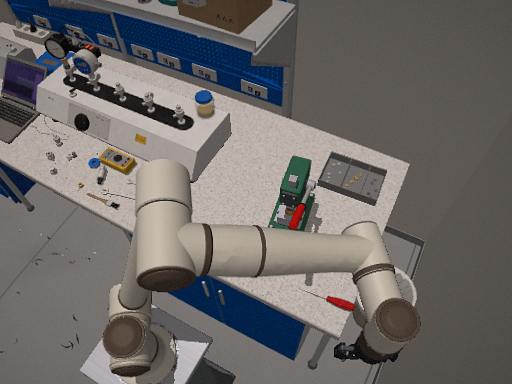

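The scene view shows the press at (245,190), its red grip running from (290,150) to (317,138), and the screwdriver handle at (333,195). In the side view the grip is at (297,216) and the screwdriver at (341,303). Next I triangulate the grip ends.

```bash
python3 - <<'E'
from h import *
ims={n:cams.get_image(n) for n in("scene","side")}
def reds(im):
    h=cv2.cvtColor(im["frame"],cv2.COLOR_BGR2HSV)
    m=(((h[...,0]<8)|(h[...,0]>172))&(h[...,1]>150)&(h[...,2]>80)).astype(np.uint8)
    n,l,st,c=cv2.connectedComponentsWithStats(m); out=[]
    for i in range(1,n):
        if st[i,4]>25:
            r=cv2.minAreaRect(np.argwhere(l==i)[:,::-1].astype(np.float32)); out.append((st[i].tolist(),np.round(c[i],1).tolist(),np.round(cv2.boxPoints(r),1).tolist()))
    return out
for n,im in ims.items():
    for o in reds(im): print(n,o)
    h=cv2.cvtColor(im["frame"],cv2.COLOR_BGR2HSV)
    g=((h[...,0]>60)&(h[...,0]<95)&(h[...,1]>100)).astype(np.uint8)
    nn,l,st,c=cv2.connectedComponentsWithStats(g)
    for i in range(1,nn):
        if st[i,4]>80: print(n,"green",st[i].tolist(),c[i].round(1))
a=ims["scene"]["frame"][110:240,200:360];b=ims["side"]["frame"][140:320,240:370]
A=cv2.resize(a,None,fx=2.4,fy=2.4,interpolation=3);B=cv2.resize(b,None,fx=3,fy=3,interpolation=3)
C=np.zeros((560,790,3),np.uint8);C[:A.shape[0],:A.shape[1]]=A;C[:B.shape[0],390:390+B.shape[1]]=B
cv2.imwrite("pics/crop1.png",C)
E
```

```text
scene ([48, 133, 3, 17, 35], [49.2, 139.9], [[48.0, 133.0], [50.0, 133.0], [50.0, 149.0], [48.0, 149.0]])
scene ([288, 136, 30, 15, 158], [302.2, 142.6], [[286.70001220703125, 145.6999969482422], [315.70001220703125, 134.60000610351562], [317.5, 139.39999389648438], [288.6000061035156, 150.5]])
scene ([28, 140, 11, 13, 37], [31.9, 146.1], [[26.299999237060547, 141.1999969482422], [28.799999237060547, 139.39999389648438], [38.0, 152.0], [35.5, 153.8000030517578]])
scene ([330, 190, 6, 10, 41], [332.5, 194.2], [[328.79998779296875, 198.60000610351562], [332.0, 189.0], [336.20001220703125, 190.39999389648438], [333.0, 200.0]])
scene ([206, 248, 9, 14, 69], [210.2, 256.9], [[206.0, 248.0], [214.0, 248.0], [214.0, 261.0], [206.0, 261.0]])
scene green [0, 78, 16, 29, 255] [ 5.5 94.5]
scene green [0, 113, 19, 12, 127] [  8.4 118.6]
scene green [221, 156, 56, 69, 1302] [242.1 188.1]
side ([289, 204, 16, 26, 213], [296.4, 216.5], [[287.29998779296875, 226.89999389648438], [298.20001220703125, 202.3000030517578], [305.70001220703125, 205.60000610351562], [294.79998779296875, 230.1999969482422]])
side ([326, 296, 29, 14, 193], [340.7, 302.9], [[325.20001220703125, 300.8999938964844], [328.1000061035156, 293.70001220703125], [354.70001220703125, 304.29998779296875], [351.79998779296875, 311.5]])
side green [269, 156, 41, 73, 836] [293.1 183.3]
side green [300, 197, 14, 33, 141] [306.4 211.5]
```

View pics/crop1.png

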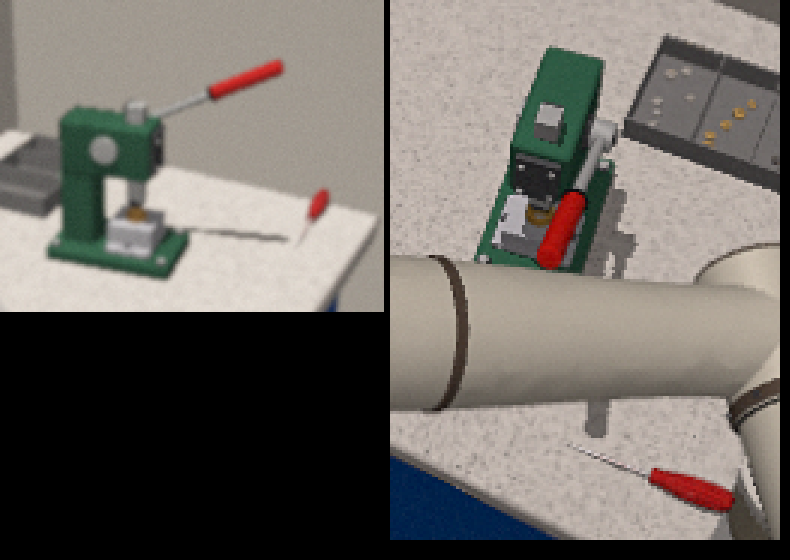

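The crop shows the whole grip in both views. Its inner end is nearest the press: about (288,148) in scene and (302,204) in side. The screwdriver lies clear, toward the robot.

```bash
python3 - <<'E'
from h import *
a=cams.get_image("scene");b=cams.get_image("side")
for n,p,q in(("mid",(302.2,142.6),(296.4,216.5)),("in",(287.7,148.1),(302,204)),("out",(316.6,137),(291.2,228.5))):
    P,e=tri(ray(a,*p),ray(b,*q));print(n,P.round(1),round(e,1))
print("screwdriver handle",onz(b,340.7,302.9,15).round())
# vert line of grip from known heights: inner 200+165 sin.5, outer
for r,p,q in((165,(287.7,148.1),(302,204)),(285,(316.6,137),(291.2,228.5)),(225,(302.2,142.6),(296.4,216.5))):
    z=200+r*np.sin(.5); print(r,onz(a,*p,z).round(1),onz(b,*q,z).round(1))
E
```

```text
mid [ 508.6 -265.7  310.4] 2.6
in [ 566.  -257.8  283.9] 6.9
out [ 455.3 -274.   336.9] 8.6
screwdriver handle [ 444. -479.   15.]
165 [ 566.2 -265.2  279.1] [ 573.  -256.   279.1]
285 [ 461.2 -279.7  336.6] [ 450.6 -274.9  336.6]
225 [ 512.9 -273.5  307.9] [ 508.6 -265.5  307.9]
```

servo_tool([
  [[0,0,0,-0.038,0,0,2.8],[0,0,0,-0.038,0,0,2.8],[0,0,0,-0.038,0,0,2.8],[0,0,0,-0.038,0,0,2.8],[0,0,0,-0.038,0,0,2.8],[0,-0.026,0.022,0,0,0,0],[0,-0.026,0.022,0,0,0,0],[0,-0.026,0.022,0,0,0,0],[0,-0.026,0.022,0,0,0,0],[0,-0.026,0.022,0,0,0,0]],
])

```text
clock: 1.13
position: [350.9, -449.1, 421.4]
ee_rot: [-0.072, 0.997, 0.0, 0.0]
contact_force: [0.7, 0.4, 0.2]
gripper_width: 85.2
grasp_force: 0.0
```

servo_tool([
  [[0,-0.026,0.022,0,0,0,0],[0,-0.026,0.022,0,0,0,0],[0,-0.026,0.022,0,0,0,0],[0,-0.026,0.022,0,0,0,0],[0,-0.026,0.022,0,0,0,0],[0,-0.026,0.024,0,0,0,0],[0,-0.026,0.024,0,0,0,0],[0,0,0,0,0,0,0],[0,0,0,0,0,0,0]],
])

```text
clock: 1.88
position: [508.4, -266.2, 420.8]
ee_rot: [-0.074, 0.997, 0.0, -0.0]
contact_force: [-0.1, 0.5, 0.1]
gripper_width: 85.7
grasp_force: 0.0
```

```bash
python3 - <<'E'
from h import *
for n in("wrist","side"):
    im=cams.get_image(n); cv2.imwrite(f"pics/{n}2.png",im["frame"])
    h=cv2.cvtColor(im["frame"],cv2.COLOR_BGR2HSV)
    m=(((h[...,0]<8)|(h[...,0]>172))&(h[...,1]>150)&(h[...,2]>60)).astype(np.uint8)
    k,l,st,c=cv2.connectedComponentsWithStats(m)
    for i in range(1,k):
        if st[i,4]>60: print(n,st[i].tolist(),cv2.boxPoints(cv2.minAreaRect(np.argwhere(l==i)[:,::-1].astype(np.float32))).round(1).tolist())
s=arm.read_state();print(s["clock"],s["position"].round(1),R.from_quat(s["ee_rot"]).as_matrix().round(3).tolist(),s["joints"].round(2))
E
```

```text
wrist [120, 77, 56, 17, 701] [[119.30000305175781, 90.9000015258789], [120.5, 76.0999984741211], [175.6999969482422, 80.4000015258789], [174.60000610351562, 95.0999984741211]]
wrist [245, 126, 31, 109, 2691] [[245.0, 126.0], [275.0, 126.0], [275.0, 234.0], [245.0, 234.0]]
side [289, 204, 16, 26, 213] [[287.29998779296875, 226.8000030517578], [298.3999938964844, 202.39999389648438], [306.0, 205.8000030517578], [294.8999938964844, 230.3000030517578]]
side [327, 296, 28, 14, 195] [[325.3999938964844, 301.0], [328.29998779296875, 293.70001220703125], [355.0, 304.3999938964844], [352.1000061035156, 311.70001220703125]]
1.9833 [ 507.2 -267.8  421.3] [[-0.989, -0.145, -0.0], [-0.145, 0.989, -0.0], [0.0, -0.0, -1.0]] [-0.2   0.23  0.25  0.   -1.59 -1.22]
```

View pics/wrist2.png

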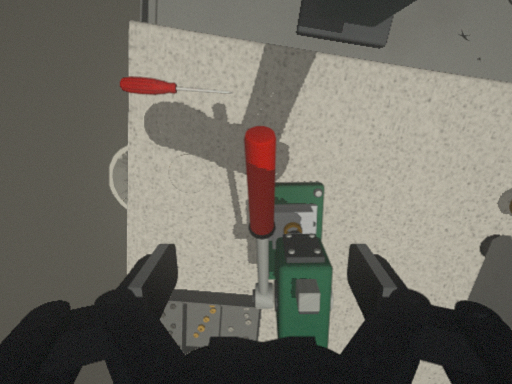

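The wrist view shows the grip almost straight along the image column: outer end at about (260,130), inner end at about (263,232), with the rod running on to the hinge at (265,297). The finger tips stand symmetrically at columns 155 and 370. Now I'll measure the centre line.

```bash
python3 - <<'E'
from h import *
im=cams.get_image("wrist")
h=cv2.cvtColor(im["frame"],cv2.COLOR_BGR2HSV)
m=((h[...,0]<8)|(h[...,0]>172))&(h[...,1]>150)&(h[...,2]>60)
c=lambda v:np.flatnonzero(m[v,235:290]).mean()+235
print([ (v,round(c(v),1)) for v in(132,150,170,190,210,228)], im["T"].round(3).tolist())
ci,co=c(228),c(140)
pi=onz(im,ci,233,279);po=onz(im,co,131,336.6)
d=(pi-po)[:2];print(pi.round(1),po.round(1),"len",np.linalg.norm(d),"yaw",np.degrees(np.arctan2(d[1],d[0])))
ph=onz(im,264.5,297,205);print("hinge~",ph.round(1))
d=(ph-po)[:2];print("yaw2",np.degrees(np.arctan2(d[1],d[0])),np.linalg.norm(d))
print("mid",((pi*65+po*55)/120).round(1))
E
```

```text
[(132, np.float64(262.0)), (150, np.float64(262.0)), (170, np.float64(262.0)), (190, np.float64(263.0)), (210, np.float64(263.5)), (228, np.float64(263.9))] [[-0.145, -0.943, -0.299, 430.155], [0.989, -0.138, -0.044, -277.979], [0.0, -0.302, 0.953, 564.348], [0.0, 0.0, 0.0, 1.0]]
[ 566.7 -255.9  279. ] [ 454.5 -274.8  336.6] len 113.86202048638398 yaw 9.566737169598358
hinge~ [ 702.9 -234.3  205. ]
yaw2 9.260576427090927 251.74235927484986
mid [ 515.3 -264.5  305.4]
```

servo_tool([
  [[0,-0.018,0.001,0.02,0,0,-0.9],[0,-0.0185,0.001,0.02,0,0,0],[0,0,0,0,0,5.72,0],[0,0,0,0,0,5.72,0],[0,0,0,0,0,5.72,0],[0,0,0,0,0,5.72,0],[0,0,0,0,0,5.72,0],[0,0,0,0,0,0,0],[0,0,0,0,0,0,0]],
])

```text
clock: 2.78
position: [543.5, -260.9, 379.0]
ee_rot: [-0.078, 0.966, -0.019, -0.248]
contact_force: [-0.2, 0.1, -0.1]
gripper_width: 85.5
grasp_force: 0.0
```

```bash
cat > chk.py <<'E'
from h import *
H=np.array([705,-233.5,200]);y=np.radians(9.3);ex=np.array([np.cos(y),np.sin(y),0])
s=arm.read_state();p=s["position"];M=R.from_quat(s["ee_rot"]).as_matrix()
g=p-18.7*M[:,2]; r=g-H; a=r@ex
print(s["clock"],"TCP",p.round(1),"z",M[:,2].round(3),"y",M[:,1].round(3),"j",s["joints"].round(2))
print("radius",np.hypot(a,r[2]).round(1),"lever",round(.5-np.arctan2(r[2],-a),3),"tooltilt",np.arctan2(-M[:,2]@ex,-M[2,2]).round(3),"side",(r@np.cross([0,0,1],ex)).round(1),"F",s["contact_force"].round(1),s["gripper_width"],s["grasp_force"])
t=H-230*np.cos(.5)*ex+[0,0,230*np.sin(.5)]
print("to grip, tool axes",(M.T@(t-g)).round(1))
E
python3 chk.py; python3 - <<'E'
from h import *
im=cams.get_image("wrist")
h=cv2.cvtColor(im["frame"],cv2.COLOR_BGR2HSV)
m=((h[...,0]<8)|(h[...,0]>172))&(h[...,1]>150)&(h[...,2]>60)
k,l,st,c=cv2.connectedComponentsWithStats(m.astype(np.uint8));print(st[1:][st[1:,4]>100].tolist())
cv2.imwrite("pics/wrist3.png",im["frame"])
s=arm.read_state();M=R.from_quat(s["ee_rot"]).as_matrix()
print("tcp dir +100 proj",[np.round(proj(im,s["position"]+M[:,2]*q),0) for q in (0,80)])
E
```

```text
2.7833 TCP [ 543.5 -260.9  379. ] z [-0.475 -0.075 -0.877] y [-0.159  0.987  0.001] j [-0.12  0.53  0.46  0.14 -1.98 -1.27]
radius 249.3 lever -0.401 tooltilt 0.502 side -1.0 F [-0.2  0.1 -0.1] 85.47086130223516 0.0
to grip, tool axes [ 0.3  0.8 97.2]
[[246, 127, 32, 146, 4244], [128, 166, 52, 16, 589]]
tcp dir +100 proj [array([260., 246.]), array([260., 198.])]
```

View pics/wrist3.png

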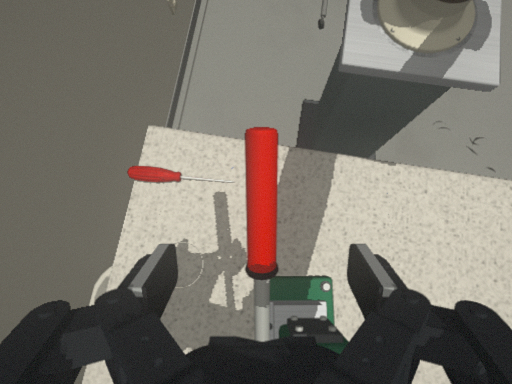

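The grip is centred on the tool axis: grip mid at (262,200), axis projected at (260,198). Now going down and closing.

servo_tool([
  [[0,0,0.001,0.02,0,0,0],[0,0,0,0.02,0,0,0],[0,0,0,0.02,0,0,0],[0,0,0,0.02,0,0,0],[0,0,0,0.016,0,0,0],[0,0,0,0,0,0,0],[0,0,0,0,0,0,0]],
])

```text
clock: 3.42
position: [496.7, -267.3, 299.0]
ee_rot: [-0.077, 0.966, -0.02, -0.245]
contact_force: [0.3, -0.1, 0.3]
gripper_width: 85.3
grasp_force: 0.0
```

servo_tool([
  [[255,0,0,0,0,0,0],[255,0,0,0,0,0,0],[255,0,0,0,0,0,0],[255,0,0,0,0,0,0],[255,0,0,0,0,0,0],[255,0,0,0,0,0,0],[255,0,0,0,0,0,0],[255,0,0,0,0,0,0],[255,0,0,0,0,0,0],[255,0,0,0,0,0,0]],
])

```text
clock: 4.25
position: [498.7, -268.6, 297.8]
ee_rot: [-0.078, 0.966, -0.022, -0.245]
contact_force: [2.5, -8.6, 0.9]
gripper_width: 23.0
grasp_force: 58.8
```

```bash
python3 chk.py
```

```text
4.25 TCP [ 498.7 -268.6  297.8] z [-0.47  -0.081 -0.879] y [-0.161  0.987 -0.005] j [-0.13  0.47  0.17  0.14 -1.74 -1.29]
radius 230.6 lever -0.018 tooltilt 0.497 side -1.2 F [ 2.5 -8.6  0.9] 23.008098966228694 58.822404742240906
to grip, tool axes [-0.6  1.2  4.1]
```

servo_tool([
  [[120,0,0,0,0,0,0],[120,0,0,0,0,0,0],[120,0,0,0,0,0,0],[120,0,-0.001,0.005,0,0,0],[255,0,0,0,0,0,0],[255,0,0,0,0,0,0],[255,0,0,0,0,0,0],[255,0,0,0,0,0,0],[255,0,0,0,0,0,0],[255,0,0,0,0,0,0]],
])

```text
clock: 5.08
position: [495.5, -269.1, 292.5]
ee_rot: [-0.078, 0.966, -0.021, -0.246]
contact_force: [0.9, -4.7, -1.7]
gripper_width: 23.3
grasp_force: 58.9
```

```bash
python3 chk.py
```

```text
5.0833 TCP [ 495.5 -269.1  292.5] z [-0.472 -0.078 -0.878] y [-0.16   0.987 -0.002] j [-0.13  0.47  0.15  0.14 -1.73 -1.29]
radius 230.8 lever 0.009 tooltilt 0.499 side -1.3 F [ 0.9 -4.7 -1.7] 23.25903974583301 58.922520875930786
to grip, tool axes [-0.8  1.3 -2. ]
```

servo_tool([
  [[255,-0.001,0,0.01,0,-2.5,0],[255,-0.001,0,0.01,0,-2.5,0],[255,-0.001,0,0.01,0,-2.5,0],[255,-0.001,0,0.01,0,-2.5,0],[255,-0.001,0,0.01,0,-2.5,0],[255,-0.001,0,0.01,0,-2.5,0],[255,-0.001,0,0.01,0,-2.5,0]],
])

```text
clock: 5.67
position: [478.3, -272.0, 226.5]
ee_rot: [-0.08, 0.992, -0.01, -0.093]
contact_force: [2.8, -2.9, 2.6]
gripper_width: 23.1
grasp_force: 59.6
```

```bash
python3 chk.py
```

```text
5.6667 TCP [ 478.3 -272.   226.5] z [-0.184 -0.034 -0.982] y [-0.161  0.987 -0.004] j [-0.19  0.34 -0.11  0.07 -1.29 -1.25]
radius 230.8 lever 0.304 tooltilt 0.188 side -1.3 F [ 2.8 -2.9  2.6] 23.09571016224872 59.57397758960724
to grip, tool axes [-11.9   1.1 -68.8]
```

servo_tool([
  [[255,-0.001,0,0.01,0,-2.5,0],[255,-0.001,0,0.01,0,-2.5,0],[255,-0.001,0,0.01,0,-2.5,0],[255,-0.001,0,0.01,0,-2.5,0],[255,-0.001,0,0.01,0,-2.5,0],[255,-0.001,0,0.01,0,-2.5,0],[255,-0.001,0,0.01,0,-2.5,0],[255,-0.001,0,0.01,0,-2.5,0],[255,-0.001,0,0.01,0,-2.5,0],[255,-0.001,0,0.01,0,-2.5,0]],
])

```text
clock: 6.5
position: [488.2, -270.5, 128.5]
ee_rot: [-0.081, 0.989, 0.008, 0.123]
contact_force: [-1.6, -0.2, 10.2]
gripper_width: 23.4
grasp_force: 60.3
```

```bash
python3 chk.py
```

```text
6.5 TCP [ 488.2 -270.5  128.5] z [ 0.243  0.036 -0.969] y [-0.162  0.987 -0.004] j [-0.27  0.29 -0.38 -0.16 -0.67 -1.02]
radius 230.7 lever 0.733 tooltilt -0.248 side -1.4 F [-1.6 -0.2 10.2] 23.426501533664 60.25678753852844
to grip, tool axes [ -62.1    0.8 -153.1]
```

servo_tool([
  [[255,-0.001,0,0.008,0,-1.5,0],[255,-0.001,0,0.008,0,-1.5,0],[255,-0.001,0,0.008,0,-1.5,0],[255,-0.001,0,0.008,0,-1.5,0],[255,-0.001,0,0.008,0,-1.5,0],[255,0,0,0,0,0,0]],
])

```text
clock: 7.0
position: [503.3, -268.0, 90.3]
ee_rot: [-0.079, 0.979, 0.014, 0.186]
contact_force: [-8.2, -2.2, 10.0]
gripper_width: 23.4
grasp_force: 60.3
```

```bash
python3 chk.py
```

```text
7.0 TCP [ 503.3 -268.    90.3] z [ 0.363  0.057 -0.93 ] y [-0.16   0.987 -0.002] j [-0.31  0.34 -0.4  -0.34 -0.51 -0.83]
radius 230.7 lever 0.912 tooltilt -0.376 side -1.4 F [-8.2 -2.2 10. ] 23.371303227531047 60.33856987953186
to grip, tool axes [ -83.3    1.  -184.9]
```

servo_tool([
  [[255,0,0,0.004,0,-0.7,0],[255,0,0,0.004,0,-0.7,0],[255,0,0,0.004,0,-0.7,0],[255,0,0,0,0,0,0],[255,0,0,0,0,0,0]],
])

```text
clock: 7.42
position: [508.6, -267.1, 80.4]
ee_rot: [-0.079, 0.975, 0.015, 0.205]
contact_force: [-6.0, -0.9, 11.0]
gripper_width: 23.3
grasp_force: 60.5
```

```bash
python3 chk.py
```

```text
7.4167 TCP [ 508.6 -267.1   80.4] z [ 0.397  0.062 -0.916] y [-0.16   0.987 -0.003] j [-0.32  0.36 -0.4  -0.41 -0.48 -0.75]
radius 230.8 lever 0.96 tooltilt -0.414 side -1.4 F [-6.  -0.9 11. ] 23.267816958369664 60.4755699634552
to grip, tool axes [ -90.     0.8 -192.8]
```

servo_tool([
  [[255,0,0,0.002,0,-0.4,0],[255,0,0,0.002,0,-0.4,0],[255,0,0,0,0,0,0],[255,0,0,0,0,0,0]],
])

```text
clock: 7.75
position: [510.5, -266.8, 77.2]
ee_rot: [-0.079, 0.974, 0.016, 0.212]
contact_force: [-6.3, -0.3, 11.6]
gripper_width: 23.4
grasp_force: 60.6
```

```bash
python3 chk.py
```

```text
7.75 TCP [ 510.5 -266.8   77.2] z [ 0.41   0.064 -0.91 ] y [-0.161  0.987 -0.003] j [-0.33  0.36 -0.39 -0.44 -0.47 -0.71]
radius 230.8 lever 0.976 tooltilt -0.428 side -1.4 F [-6.3 -0.3 11.6] 23.42082073012417 60.60219883918762
to grip, tool axes [ -92.7    0.7 -195.2]
```

servo_tool([
  [[255,0,0,0.002,0,-0.3,0],[255,0,0,0.002,0,-0.3,0],[255,0,0,0,0,0,0],[255,0,0,0,0,0,0]],
])

```text
clock: 8.08
position: [512.3, -266.6, 74.1]
ee_rot: [-0.079, 0.973, 0.016, 0.217]
contact_force: [-7.8, 1.2, 14.6]
gripper_width: 23.4
grasp_force: 61.2
```

```bash
python3 chk.py; python3 - <<'E'
from h import *
a=cams.get_image("scene");b=cams.get_image("side")
A=cv2.resize(a["frame"][140:235,210:310],None,fx=4,fy=4,interpolation=3);B=cv2.resize(b["frame"][150:250,255:355],None,fx=3.9,fy=3.9,interpolation=3)
C=np.zeros((400,792,3),np.uint8);C[:380,:400]=A;C[:390,402:792]=B
cv2.imwrite("pics/down.png",C)
E
```

```text
8.0833 TCP [ 512.3 -266.6   74.1] z [ 0.421  0.065 -0.905] y [-0.161  0.987 -0.004] j [-0.34  0.37 -0.39 -0.47 -0.46 -0.69]
radius 230.9 lever 0.992 tooltilt -0.44 side -1.5 F [-7.8  1.2 14.6] 23.444281096276136 61.2386155128479
to grip, tool axes [ -94.8    0.6 -197.7]
```

View pics/down.png

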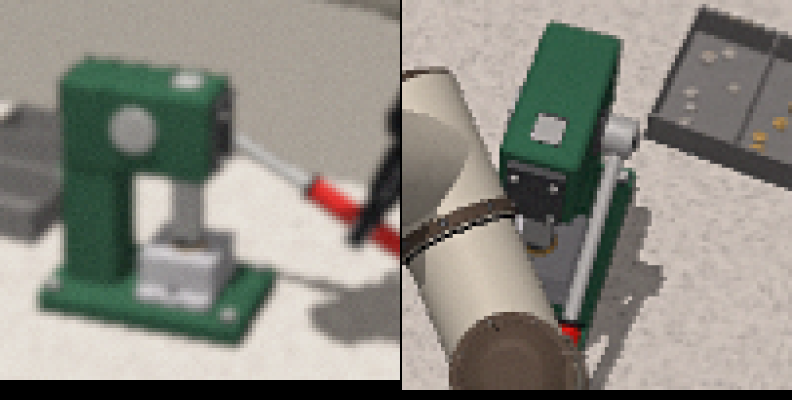

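The picture shows the ram down at about (188,240) with only a thin brass rim left above the housing. The force has begun to rise, so I keep pressing to feel the stop.

servo_tool([
  [[255,0,0,0.002,0,-0.2,0],[255,0,0,0.002,0,-0.2,0],[255,0,0,0,0,0,0],[255,0,0,0,0,0,0]],
])

```text
clock: 8.52
position: [513.9, -266.3, 71.1]
ee_rot: [-0.079, 0.972, 0.016, 0.221]
contact_force: [-9.0, 1.8, 19.1]
gripper_width: 23.5
grasp_force: 61.8
```

```bash
python3 chk.py
```

```text
8.5167 TCP [ 513.9 -266.3   71.1] z [ 0.427  0.066 -0.902] y [-0.161  0.987 -0.004] j [-0.34  0.38 -0.39 -0.49 -0.45 -0.67]
radius 230.9 lever 1.007 tooltilt -0.447 side -1.4 F [-9.   1.8 19.1] 23.49302894384013 61.83248519897461
to grip, tool axes [ -96.1    0.6 -200.5]
```

servo_tool([
  [[255,0,0,0.002,0,0,0],[255,0,0,0.002,0,0,0],[255,0,0,0.002,0,0,0],[255,0,0,0,0,0,0],[255,0,0,0,0,0,0]],
])

```text
clock: 8.93
position: [516.4, -265.9, 66.5]
ee_rot: [-0.08, 0.972, 0.016, 0.221]
contact_force: [-12.5, 3.0, 25.8]
gripper_width: 23.6
grasp_force: 63.0
```

```bash
python3 chk.py; python3 - <<'E'
from h import *
a=cams.get_image("scene")
H=np.array([705,-233.5,200]);y=np.radians(9.3);ex=np.array([np.cos(y),np.sin(y),0])
for q in(.94,.96,.98,1.0,1.02):
    print(q,[np.round(proj(a,H+r*(-np.cos(.5-q)*ex+np.array([0,0,np.sin(.5-q)]))),1) for r in(60,165,200)])
h=cv2.cvtColor(a["frame"],cv2.COLOR_BGR2HSV)
m=((h[...,0]<8)|(h[...,0]>172))&(h[...,1]>150)&(h[...,2]>60)
for u in range(286,306,2):
    v=np.flatnonzero(m[150:235,u]); print(u,(v.min()+150,v.max()+150) if len(v) else None)
E
```

```text
8.9333 TCP [ 516.4 -265.9   66.5] z [ 0.428  0.066 -0.902] y [-0.162  0.987 -0.004] j [-0.34  0.39 -0.39 -0.49 -0.44 -0.66]
radius 231.0 lever 1.029 tooltilt -0.448 side -1.4 F [-12.5   3.   25.8] 23.620862344716873 62.99670338630676
to grip, tool axes [ -96.     0.5 -205.6]
0.94 [array([264.3, 171.3]), array([287.5, 185.3]), array([295.2, 189.9])]
0.96 [array([264.1, 171.5]), array([287.1, 185.9]), array([294.8, 190.7])]
0.98 [array([264. , 171.8]), array([286.7, 186.5]), array([294.3, 191.5])]
1.0 [array([263.9, 172. ]), array([286.3, 187.1]), array([293.7, 192.2])]
1.02 [array([263.7, 172.2]), array([285.8, 187.7]), array([293.2, 192.9])]
286 None
288 (np.int64(187), np.int64(190))
290 (np.int64(188), np.int64(192))
292 (np.int64(189), np.int64(193))
294 (np.int64(191), np.int64(195))
296 (np.int64(192), np.int64(196))
298 (np.int64(194), np.int64(195))
300 None
302 None
304 (np.int64(198), np.int64(202))
```

Normal force is about 29 N, well above spring plus bush friction (15 N at most), so the bush is against its stop. I'll hold there for over a second.

servo_tool([
  [[255,0,0,0,0,0,0],[255,0,0,0,0,0,0],[255,0,0,0,0,0,0],[255,0,0,0,0,0,0],[255,0,0,0,0,0,0],[255,0,0,0,0,0,0],[255,0,0,0,0,0,0],[255,0,0,0,0,0,0],[255,0,0,0,0,0,0],[255,0,0,0,0,0,0]],
])

```text
clock: 9.82
position: [516.4, -265.9, 66.6]
ee_rot: [-0.08, 0.972, 0.016, 0.221]
contact_force: [-11.8, 1.2, 26.1]
gripper_width: 23.1
grasp_force: 63.0
```

servo_tool([
  [[255,0,0,0,0,0,0],[255,0,0,0,0,0,0],[255,0,0,0,0,0,0],[255,0,0,0,0,0,0],[255,0,0,0,0,0,0]],
])

```text
clock: 10.23
position: [516.4, -265.9, 66.6]
ee_rot: [-0.08, 0.972, 0.016, 0.221]
contact_force: [-12.7, 1.8, 25.3]
gripper_width: 23.4
grasp_force: 63.0
```

```bash
python3 chk.py
```

```text
10.2333 TCP [ 516.4 -265.9   66.6] z [ 0.428  0.066 -0.901] y [-0.162  0.987 -0.004] j [-0.34  0.39 -0.39 -0.49 -0.44 -0.66]
radius 231.0 lever 1.029 tooltilt -0.448 side -1.4 F [-12.7   1.8  25.3] 23.39959223340736 62.99539804458618
to grip, tool axes [ -96.     0.5 -205.5]
```

servo_tool([
  [[255,0.0005,0,-0.004,0,0.9,0],[255,0.0005,0,-0.004,0,0.9,0],[255,0.0005,0,-0.004,0,0.9,0],[255,0.0005,0,-0.004,0,0.9,0],[255,0.0005,0,-0.004,0,0.9,0],[255,0.0005,0,-0.004,0,0.9,0],[255,0.0005,0,-0.004,0,0.9,0],[255,0.0005,0,-0.004,0,0.9,0],[255,0.0005,0,-0.004,0,0.9,0],[255,0.0005,0,-0.004,0,0.9,0]],
])

```text
clock: 11.07
position: [497.5, -268.9, 99.5]
ee_rot: [-0.08, 0.986, 0.01, 0.143]
contact_force: [-2.1, -2.3, 6.7]
gripper_width: 23.4
grasp_force: 61.0
```

```bash
python3 chk.py; python3 - <<'E'
from h import *
a=cams.get_image("scene")
cv2.imwrite("pics/up1.png",cv2.resize(a["frame"][150:230,215:315],None,fx=7,fy=7,interpolation=3))
E
```

```text
11.0667 TCP [ 497.5 -268.9   99.5] z [ 0.28   0.042 -0.959] y [-0.161  0.987 -0.004] j [-0.28  0.34 -0.4  -0.22 -0.58 -0.96]
radius 231.1 lever 0.866 tooltilt -0.287 side -1.3 F [-2.1 -2.3  6.7] 23.361470456527233 60.97711443901062
to grip, tool axes [ -68.1    0.7 -181. ]
```

View pics/up1.png

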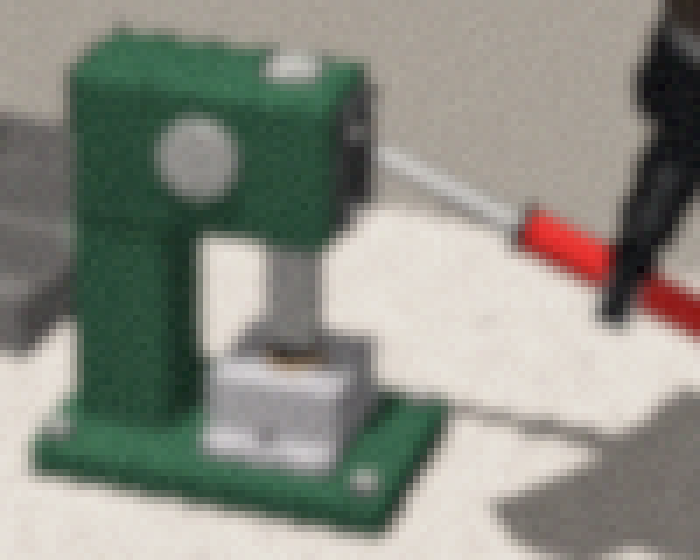

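The bush now looks flush in its housing, with only the brass ring showing at (297,355), and the lever still held. Continuing to ease up.

servo_tool([
  [[255,0.0004,0,-0.004,0,0.9,0],[255,0.0004,0,-0.004,0,0.9,0],[255,0.0004,0,-0.004,0,0.9,0],[255,0.0004,0,-0.004,0,0.9,0],[255,0.0004,0,-0.004,0,0.9,0],[255,0.0004,0,-0.004,0,0.9,0],[255,0.0004,0,-0.004,0,0.9,0],[255,0.0004,0,-0.004,0,0.9,0],[255,0.0004,0,-0.004,0,0.9,0],[255,0.0004,0,-0.004,0,0.9,0]],
])

```text
clock: 11.95
position: [483.8, -271.1, 137.0]
ee_rot: [-0.081, 0.995, 0.004, 0.063]
contact_force: [-3.4, -4.4, 4.8]
gripper_width: 23.3
grasp_force: 60.8
```

servo_tool([
  [[255,0.0004,0,-0.004,0,0.9,0],[255,0.0004,0,-0.004,0,0.9,0],[255,0.0004,0,-0.004,0,0.9,0],[255,0.0004,0,-0.004,0,0.9,0],[255,0.0004,0,-0.004,0,0.9,0],[255,0.0004,0,-0.004,0,0.9,0],[255,0.0004,0,-0.004,0,0.9,0],[255,0.0004,0,-0.004,0,0.9,0],[255,0.0004,0,-0.004,0,0.9,0],[255,0.0004,0,-0.004,0,0.9,0]],
])

```text
clock: 12.78
position: [476.6, -272.3, 176.5]
ee_rot: [-0.081, 0.997, -0.002, -0.016]
contact_force: [-4.5, -4.8, 5.1]
gripper_width: 23.1
grasp_force: 60.6
```

```bash
python3 chk.py
```

```text
12.7833 TCP [ 476.6 -272.3  176.5] z [-0.032 -0.008 -0.999] y [-0.161  0.987 -0.002] j [-0.22  0.32 -0.25  0.02 -1.04 -1.2 ]
radius 231.1 lever 0.521 tooltilt 0.033 side -1.3 F [-4.5 -4.8  5.1] 23.143243732341244 60.619946122169495
to grip, tool axes [ -25.4    1.1 -116. ]
```

servo_tool([
  [[255,0.0004,0,-0.004,0,0.9,0],[255,0.0004,0,-0.004,0,0.9,0],[255,0.0004,0,-0.004,0,0.9,0],[255,0.0004,0,-0.004,0,0.9,0],[255,0.0004,0,-0.004,0,0.9,0],[255,0.0004,0,-0.004,0,0.9,0],[255,0.0004,0,-0.004,0,0.9,0],[255,0.0004,0,-0.004,0,0.9,0],[255,0.0004,0,-0.004,0,0.9,0],[255,0.0004,0,-0.004,0,0.9,0]],
])

```text
clock: 13.62
position: [476.4, -272.3, 216.6]
ee_rot: [-0.08, 0.992, -0.009, -0.095]
contact_force: [-3.5, -4.3, 4.0]
gripper_width: 23.3
grasp_force: 60.5
```

servo_tool([
  [[255,0.0004,0,-0.004,0,0.9,0],[255,0.0004,0,-0.004,0,0.9,0],[255,0.0004,0,-0.004,0,0.9,0],[255,0.0004,0,-0.004,0,0.9,0],[255,0.0004,0,-0.004,0,0.9,0],[255,0.0004,0,-0.004,0,0.9,0],[255,0.0004,0,-0.004,0,0.9,0],[255,0.0004,0,-0.004,0,0.9,0],[255,0.0004,0,-0.004,0,0.9,0],[255,0.0004,0,-0.004,0,0.9,0]],
])

```text
clock: 14.45
position: [482.9, -271.2, 256.1]
ee_rot: [-0.079, 0.982, -0.015, -0.173]
contact_force: [-2.0, -4.2, 2.5]
gripper_width: 23.2
grasp_force: 60.3
```

```bash
python3 chk.py
```

```text
14.45 TCP [ 482.9 -271.2  256.1] z [-0.336 -0.057 -0.94 ] y [-0.161  0.987 -0.002] j [-0.16  0.4   0.01  0.11 -1.51 -1.28]
radius 231.0 lever 0.175 tooltilt 0.348 side -1.3 F [-2.  -4.2  2.5] 23.196863746975172 60.30957877635956
to grip, tool axes [ -3.6   1.2 -40.2]
```

servo_tool([
  [[255,0.0003,0,-0.003,0,0.7,0],[255,0.0003,0,-0.003,0,0.7,0],[255,0.0003,0,-0.003,0,0.7,0],[255,0.0003,0,-0.003,0,0.7,0],[255,0.0003,0,-0.003,0,0.7,0],[255,0.0003,0,-0.003,0,0.7,0],[255,0.0003,0,-0.003,0,0.7,0],[255,0.0003,0,-0.003,0,0.7,0]],
])

```text
clock: 15.12
position: [489.9, -270.0, 279.0]
ee_rot: [-0.078, 0.972, -0.019, -0.22]
contact_force: [-1.3, -5.6, 1.0]
gripper_width: 23.6
grasp_force: 60.2
```

```bash
python3 chk.py
```

```text
15.1167 TCP [ 489.9 -270.   279. ] z [-0.425 -0.071 -0.903] y [-0.161  0.987 -0.002] j [-0.14  0.44  0.1   0.13 -1.65 -1.28]
radius 231.0 lever 0.072 tooltilt 0.445 side -1.3 F [-1.3 -5.6  1. ] 23.575538800165283 60.24458885192871
to grip, tool axes [ -1.3   1.2 -16.5]
```

servo_tool([
  [[255,0.0002,0,-0.002,0,0.45,0],[255,0.0002,0,-0.002,0,0.45,0],[255,0.0002,0,-0.002,0,0.45,0],[255,0.0002,0,-0.002,0,0.45,0],[255,0.0002,0,-0.002,0,0.45,0],[255,0.0002,0,-0.002,0,0.45,0],[255,0,0,0,0,0,0]],
])

```text
clock: 15.7
position: [494.3, -269.3, 290.1]
ee_rot: [-0.078, 0.967, -0.021, -0.243]
contact_force: [-1.5, -5.7, 1.0]
gripper_width: 23.4
grasp_force: 60.2
```

```bash
python3 chk.py
```

```text
15.7 TCP [ 494.3 -269.3  290.1] z [-0.466 -0.078 -0.881] y [-0.16   0.987 -0.002] j [-0.14  0.47  0.14  0.14 -1.72 -1.29]
radius 230.9 lever 0.02 tooltilt 0.492 side -1.3 F [-1.5 -5.7  1. ] 23.390374796539007 60.22403419017792
to grip, tool axes [-0.9  1.3 -4.6]
```

servo_tool([
  [[255,0,0,-0.001,0,0.2,0],[255,0,0,-0.001,0,0.2,0],[255,0,0,-0.001,0,0.2,0],[255,0,0,-0.001,0,0,0],[255,0,0,0,0,0,0],[255,0,0,0,0,0,0]],
])

```text
clock: 16.2
position: [495.1, -269.1, 292.1]
ee_rot: [-0.077, 0.965, -0.02, -0.249]
contact_force: [-3.0, -8.2, -3.1]
gripper_width: 23.0
grasp_force: 59.8
```

```bash
python3 chk.py
```

```text
16.2 TCP [ 495.1 -269.1  292.1] z [-0.478 -0.077 -0.875] y [-0.159  0.987 -0.   ] j [-0.13  0.47  0.15  0.14 -1.74 -1.29]
radius 230.9 lever 0.011 tooltilt 0.505 side -1.2 F [-3.  -8.2 -3.1] 22.991758402830733 59.82738554477692
to grip, tool axes [-0.9  1.2 -2.6]
```

The lever has come up against its rest stop: the force flipped sign and the motion stalled at the original grasp pose. Letting go and backing out along the tool axis.

servo_tool([
  [[255,0,0,-0.001,0,0,0],[255,0,0,0,0,0,0],[0,0,0,0,0,0,0],[0,0,0,0,0,0,0],[0,0,0,0,0,0,0],[0,0,0,0,0,0,0],[0,0,0,0,0,0,0],[0,0,0,0,0,0,0],[0,0,0,0,0,0,0],[0,0,0,0,0,0,0]],
])

```text
clock: 17.03
position: [497.5, -267.5, 293.6]
ee_rot: [-0.078, 0.966, -0.02, -0.246]
contact_force: [-0.1, 0.0, 0.1]
gripper_width: 85.6
grasp_force: 0.0
```

servo_tool([
  [[0,0,0,-0.01,0,0,0],[0,0,0,-0.02,0,0,0],[0,0,0,-0.025,0,0,0],[0,0,0,-0.025,0,0,0],[0,0,0,-0.025,0,0,0],[0,0,0,-0.025,0,0,0],[0,0,0,0,0,0,0],[0,0,0,0,0,0,0]],
])

```text
clock: 17.7
position: [559.6, -257.4, 407.9]
ee_rot: [-0.078, 0.966, -0.02, -0.245]
contact_force: [0.3, -0.1, -1.1]
gripper_width: 85.2
grasp_force: 0.0
```

```bash
python3 chk.py; python3 - <<'E'
from h import *
a=cams.get_image("scene")
cv2.imwrite("pics/end.png",cv2.resize(a["frame"][120:235,210:350],None,fx=5,fy=5,interpolation=3))
h=cv2.cvtColor(a["frame"],cv2.COLOR_BGR2HSV)
m=(((h[...,0]<8)|(h[...,0]>172))&(h[...,1]>150)&(h[...,2]>80)).astype(np.uint8)
k,l,st,c=cv2.connectedComponentsWithStats(m);print([(s.tolist(),q.round(1)) for s,q in zip(st,c) if 25<s[4]<9999])
E
```

```text
17.7 TCP [ 559.6 -257.4  407.9] z [-0.471 -0.077 -0.879] y [-0.161  0.987 -0.   ] j [-0.11  0.56  0.57  0.14 -2.06 -1.26]
radius 263.6 lever -0.518 tooltilt 0.497 side -0.1 F [ 0.3 -0.1 -1.1] 85.22768484439624 0.0
to grip, tool axes [1.300e+00 1.000e-01 1.305e+02]
[([48, 133, 3, 18, 39], array([ 49.2, 140.4])), ([288, 136, 30, 15, 158], array([302.2, 142.6])), ([28, 140, 11, 13, 38], array([ 32. , 146.1])), ([330, 190, 6, 10, 42], array([332.5, 194.3])), ([206, 248, 9, 14, 67], array([210.3, 257. ]))]
```

View pics/end.png

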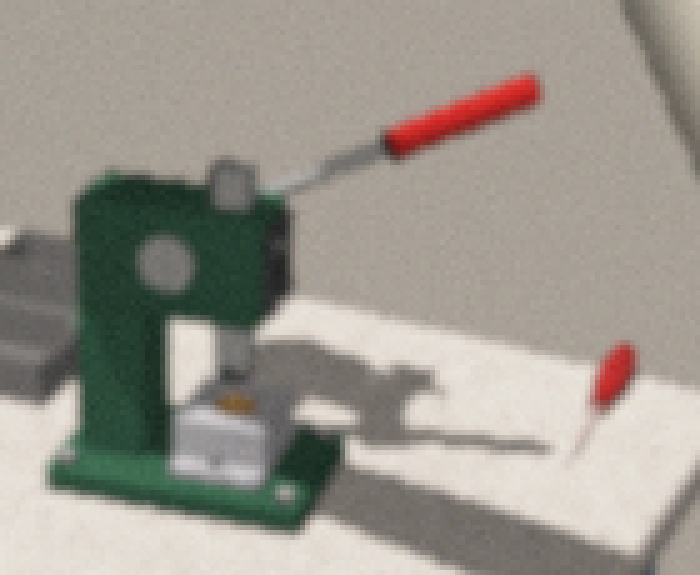

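The final picture shows the lever back at its rest (grip centroid (302.2,142.6), same as at the start). The bush is flat in its housing at (237,403), and the bottle and screwdriver have not moved; the gauge is outside this crop and was never approached.

```bash
python3 -c "
from bench import ticket; print(ticket.job_done())"
```

```text
the job is handed in; nothing more can be done
None
```

The bush looks flush in the last picture: it was pressed to its stop and held there for over a second, then the lever was eased back to rest and released, and the job was handed in at about 18 s.

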